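# Fit a filter cartridge and hold the split housing shut

### The job

Take the blue-banded filter cartridge from the compartment bin and stand it in the pocket of the filter housing's lower half, then fit the upper half over the two dowels with both hose barbs at the same end. Press the upper half down against the spring until the two faces meet all round, and finish while still holding it pressed shut: do not let go, a colleague fastens the latches. Leave the other two cartridges standing in the bin and do not knock over or push about anything else on the bench.

Things in the scene. Friction and masses are not known exactly. Their poses are not given: they have to be found in the camera images.
- lower_half: lower half of a split filter housing, bolted down: dark blue plastic block 110 (x) x 50 (y) mm on an aluminium foot plate 140 x 80 x 8 mm. Origin: centre of the foot plate's underside, on the bench; z up. Its flat top (parting face) is 40 mm above the origin. Open latches on the long sides near x = +-40 mm reach 35 mm from the centre line, all below the face; the middle of the long sides is free for fingers
- face_center (a point): centre of the lower half's parting face, 40 mm above the bench, midway between the dowels, axes as the lower half. It is the mouth of a round pocket, 31 mm diameter, whose floor is the spring seat
- thick_dowel (a point): tip of the thick upright steel dowel of the lower half, at x = +40 mm, y = 0: 10 mm diameter, rises 24 mm above the parting face, tapered to 4 mm over its top 7 mm
- thin_dowel (a point): tip of the thin upright steel dowel of the lower half, at x = -40 mm, y = 0: 7 mm diameter, rises 24 mm above the parting face, tapered to 2.4 mm over its top 7 mm
- lower_barb (a point): point on the lower half's black hose barb (21 mm long, pointing to +x from the +x end face): 65 mm from the centre along the lower half's +x, 22 mm above the bench
- spring_seat (a joint): spring-loaded steel disc, the pocket's floor, in m: 0 = up (12 mm below the parting face), grows as it is pushed down, stop at 0.005. Spring: 5 N starts it, 11 N at 0.004. With the cartridge in and the housing shut it reads about 0.004. Under the upper half's weight alone it stays up and the housing stands open by 4 mm
- upper_half: loose upper half: white plastic block 110 (x) x 50 (y) x 28 (z) mm, 0.18 to 0.28 kg, on the bench, parting face down. Origin: centre of its underside (parting face); z up. Blue plug on top in the middle, 22 mm diameter, 11 mm high. Grip across the 50 mm width, mid-length. Underside: pocket 32 mm wide, 14 mm deep, for the cartridge top. When shut, its origin and axes meet those of face_center
- round_hole (a point): top mouth of the upper half's round dowel hole (for the thick dowel), 11.5 mm diameter, right through the 28 mm block, at the block's x = +40 mm, y = 0
- slot_hole (a point): top mouth of the upper half's slotted dowel hole (for the thin dowel), 11 (x) x 8.5 (y) mm, right through the 28 mm block, at the block's x = -40 mm, y = 0. Metal latch keepers stand 4 mm out of the long sides near both holes, 9 to 15 mm above the underside
- upper_barb (a point): point on the upper half's black hose barb (21 mm long, pointing to +x from its +x end face): 65 mm from the centre along its +x, 15 mm above its underside; over the lower barb's point when fitted the right way round
- cart_blue: filter cartridge with blue band and blue top: white cylinder, 28 mm diameter, 30 mm tall, both ends alike and chamfered 2 mm, 30 g, standing in one compartment of the bin. Origin: centre of its underside; z up. Seated in the lower half, its underside is 12 mm below the parting face and its top 18 mm above
- bin: white compartment bin fixed to the bench, 204 (x) x 70 (y) x 15 (wall height) mm, walls and floor 3 mm thick; three compartments in a row along x, each about 64 mm square, centred at x = -67, 0 and +67 mm, one cartridge standing loosely in each. Origin: centre of its underside
- cart_orange: spare cartridge like the blue one (28 mm diameter, 30 mm tall, 30 g) but with orange band and top, in another compartment of the bin. Origin: centre of its underside
- cart_green: spare cartridge like the blue one (28 mm diameter, 30 mm tall, 30 g) but with green band and top, in another compartment of the bin. Origin: centre of its underside
- tube_block: navy-and-grey 96-position tube block, 86 x 127 x 38 mm, loose on the bench; a bystander. Origin: on its underside, at the centre
- grease_jar: small lidded jar, 40 mm diameter, 35 mm tall, loose on the bench; a bystander. Origin: on its underside, at the centre
- marker: black-and-blue marker pen lying down, 135 mm long, 12 mm thick, loose on the bench; a bystander. Origin: on its underside, at the centre
- hex_key: small dark steel hex key lying down, 110 mm long, loose on the bench; a bystander. Origin: on its underside, about mid-length
- beaker: glass beaker, 60 mm diameter, 70 mm tall, loose on the bench; a bystander. Origin: on its underside, at the centre
Mind the look-alikes: they are no part of the job. What is shaped like the upper_half but green is not meant.

How it is judged:
On the way, in this order (a step that is already met when the one before it is completed fails the run):
1. the blue cartridge stands upright in the lower half's pocket, down on its seat, let go, with the upper half not yet fitted (horizontal distance between cart_blue and face_center below 0.003 m and angle between cart_blue's own z axis and vertical below 0.08 rad and z of cart_blue in the frame of lower_half below 0.0295 m and contact force between cart_blue and the fingers below 0.1 N and distance between upper_half and face_center above 0.03 m), for 0.2 s.
2. the upper half is on both dowels, right way round (horizontal distance between upper_half and face_center below 0.003 m and horizontal distance between upper_barb and lower_barb below 0.006 m and z of upper_half in the frame of lower_half below 0.056 m), for 0.1 s.
At the end, for the whole second after the job is handed in: Upper half still held or pressed (over 3 N), on both dowels right way round, within 3 mm of centre, gap under 1.5 mm, faces parallel within 0.03 rad; blue cartridge upright in the pocket, spring seat pushed down over 2.4 mm; all at rest; other cartridges standing in the bin (horizontal distance between each of upper_half, cart_blue and face_center below 0.003 m and horizontal distance between upper_barb and lower_barb below 0.006 m and angle between cart_blue's own z axis and vertical below 0.08 rad and z of upper_half in the frame of lower_half between 0.037 and 0.0415 m and angle between the z axis of upper_half and the z axis of lower_half, either way round below 0.03 rad and z of cart_blue in the frame of lower_half between 0.022 and 0.0265 m and value of joint spring_seat above 0.0024 m and velocity of joint spring_seat below 0.01 m/s and linear speed of upper_half below 0.02 m/s and (contact force between upper_half and the fingers above 3 N or contact force between upper_half and the arm above 3 N) and horizontal distance between each of cart_orange, cart_green and bin below 0.1 m and angle between each of cart_orange, cart_green's own z axis and vertical below 0.3 rad and height (world z) of each of cart_orange, cart_green below 0.008 m); the arm keeps its last pose, push and grip.
It fails at once if a spare cartridge is tipped over or taken out of its compartment (angle between any of cart_orange, cart_green's own z axis and vertical above 0.5 rad or distance of any of cart_orange, cart_green from where it was at the start of the episode above 0.04 m).
It fails at once if something else on the bench is knocked over or pushed about (more than 30 mm or 0.5 rad of tilt) (distance of any of tube_block, grease_jar, marker, hex_key, beaker from where it was at the start of the episode above 0.03 m or angle between any of tube_block, grease_jar, beaker's own z axis and vertical above 0.5 rad).
It also fails if it takes over 58 s, if anything falls off the work surface, if the arm or the gripper's body presses on something with over 40 N, if the wrist force passes 120 N, or if a joint passes its speed limit or range.

### The arm

A 6-joint arm with a two-finger parallel gripper is mounted at the origin on the work surface. World frame = base frame: x ahead of the robot, y to its left, z up, the work surface at z = 0. Lengths are in m, angles in rad, forces in N, time in s.
With the tool pointing down it reaches from about 0.35 to 0.725 m from the base axis. Payload 6 kg.
Tool frame: the origin (TCP) lies at the very end of the fingers, on their centre line; the grasp point (between the pads) lies 19 mm behind it (manip.grasp_offset is the distance from the TCP to the grasp point, in m); x points along the fingers, y is the direction in which the jaws open and shut, and the axes are right-handed (so a half turn about x gives the same grasp; the last joint's range is limited). The gripper opens to 85 mm and grips with 20 to 120 N. Pads are 22 mm wide; open, the fingers measure 114 mm over their backs; the gripper's body (76 mm by 85 mm) begins 54 mm behind the grasp point. The pads swing forward as they close: fully open they stand 13 mm farther back than shut.
Start: joints at [-0.884, 0.04, 0.085, 0, -1.615, -0.334], TCP at [0.207, -0.563, 0.231] pointing down, gripper open.
Joint ranges: [-2.56, 2.56], [-1.29, 2.01], [-1.08, 1.49], [-3.29, 1.98], [-2.81, -0.18], [-2.99, 2.99]. Speed limits (rad/s): [2.57, 2.57, 3.01, 3.14, 3.14, 3.14].

### API

Orientations are given as [roll, pitch, yaw] about the fixed x, y, z axes, in that order (R = Rz(yaw) Ry(pitch) Rx(roll)).
In Python, from rig import manip, cams gives the robot as it stands.
- The arm moves only by the tool servo_tool, never from a script. Its argument "motion" is text: rows parted by semicolons, each of 7 numbers parted by spaces: the opening, from -1 (shut) to 1 (fully open), so that 0 is half open, then the shift along the world's x, y, z in m, then the turn, a rotation vector about the world's x, y, z in rad. A call has 1 to 5 rows; each row shifts and turns the pose as measured when the row begins; what a row does not reach is not made up. A row lasts 1/12 s, in which the tool goes at most 41.7 mm and 7.16 degrees, less where a joint would pass 70% of its speed; a pose out of reach is approached as far as the arm can. A call is refused whole if a number of a shift passes 0.0417 or a number of a turn 0.125, either way. A call with a gripper value outside its range is refused whole. The fingers move at their own pace and stop on an object; the grip force is fixed at half the most. Time passes only in rows, so rows that do not move let the fingers close. It gives the time, the measured TCP pose, the force and the opening at its end, in the units of the state.
- manip.read_state(): the state, without advancing time (a new reading comes with each control period).
- cams.camera(name): name is "scene" or "top" or "wrist"; returns a dict with "frame" (480x640x3 uint8, red, green, blue), "camera_matrix" (3x3 intrinsics, pixels), "k1" (the pictures are not rectified: a ray, as slopes to the right and down, at radius r is drawn at 1 + k1 r^2 times it, then the intrinsics apply), "world_from_camera" (4x4, takes a point from camera to world coordinates); the wrist camera has in their place "mount" (4x4, takes a point from camera to tool coordinates, whose origin is the TCP and whose axes are the tool frame's). Camera axes: x right, y down, z forward; pixel columns grow to the right and rows downward; lengths in m; the calibration is good to about 2 mm. A picture is of the moment at which its call begins: read the wrist's pose just before it. There is no depth.
- manip.job_done(): hands the job in, once; it reports no verdict.
The state is a dict: "time_s": time; "joint_positions": joint angles; "qd": joint speeds; "effort": joint torques, N m; "ee_pos": TCP position; "tool_rot": TCP orientation; "wrist_force": force on the tool from outside, world axes, zero at the start; "ft_torque": the same for the moment, N m; "opening": opening from 0.0 (shut) to 1.0 (fully open).
Only numpy, scipy, OpenCV 4.12 (cv2) and the standard library are available. Lean on these libraries where they do the work, as an engineer would, in place of code of your own. Each camera call takes 0.05 s, during which the arm holds its last target.

## Working session

There is one attempt and no reset: what is moved stays moved. The work goes in short steps, Python scripts to look and compute and a tool call to move; the robot and the scene stay as the last step left them, time stands still between calls to the robot, and variables do not carry over. Pictures are saved under pics/ and viewed, and the job is handed in when it is done.

Besides the shell and the picture viewer there is one more tool, called after "Call:" as name(argument=value, ...) on one line, values as JSON. servo_tool: Moves the arm, as the interface text tells. Its arguments: {"type":"object","properties":{"motion":{"type":"string"}},"required":["motion"]}

```bash
mkdir -p pics; ls; cat > h.py <<'E'
import numpy as np, cv2
from rig import manip, cams
from scipy.spatial.transform import Rotation as R
def snap(name,fn):
    st=manip.read_state(); c=cams.camera(name)
    cv2.imwrite('pics/'+fn,c['frame'][:,:,::-1])
    np.savez('pics/'+fn+'.npz',frame=c['frame'],K=c['camera_matrix'],k1=c['k1'],T=pose(c,st))
    return load(fn)
def pose(c,st):
    if 'world_from_camera' in c: return np.array(c['world_from_camera'])
    T=np.eye(4);T[:3,:3]=R.from_euler('xyz',st['tool_rot']).as_matrix();T[:3,3]=st['ee_pos']
    return T@np.array(c['mount'])
def load(fn): 
    d=np.load('pics/'+fn+'.npz'); return {k:d[k] for k in d}
def ray(c,u,v):
    K=c['K'];k1=float(c['k1']);x=(u-K[0,2])/K[0,0];y=(v-K[1,2])/K[1,1]
    p=cv2.undistortPoints(np.array([[[u,v]]],float),K,np.array([k1,0,0,0.]))[0,0]
    d=c['T'][:3,:3]@np.array([p[0],p[1],1]); return c['T'][:3,3],d/np.linalg.norm(d)
def onz(c,u,v,z):
    o,d=ray(c,u,v); return o+d*(z-o[2])/d[2]
def proj(c,P):
    Ti=np.linalg.inv(c['T']);q=Ti[:3,:3]@np.array(P)+Ti[:3,3]
    p,_=cv2.projectPoints(q.reshape(1,1,3),np.zeros(3),np.zeros(3),c['K'],np.array([float(c['k1']),0,0,0]));return p[0,0]
E
python3 - <<'E'
from h import *
for n in ['scene','top','wrist']:
    c=snap(n,n+'0.png'); print(n,c['T'].round(3).tolist(),c['K'].round(1).tolist(),c['k1'])
s=manip.read_state(); print({k:np.round(v,3) for k,v in s.items()}, manip.grasp_offset)
E
```

```text
pics
scene [[-0.334, 0.543, -0.771, 1.243], [0.942, 0.212, -0.259, 0.187], [0.023, -0.813, -0.582, 0.609], [0.0, 0.0, 0.0, 1.0]] [[489.6, 0.0, 319.3], [0.0, 489.6, 240.6], [0.0, 0.0, 1.0]] -0.1003154964037099
top [[-0.026, -0.994, 0.108, 0.397], [-0.999, 0.029, 0.018, -0.083], [-0.021, -0.107, -0.994, 1.144], [0.0, 0.0, 0.0, 1.0]] [[456.4, 0.0, 318.9], [0.0, 456.4, 240.2], [0.0, 0.0, 1.0]] -0.0009153557043327998
wrist [[-0.346, 0.89, 0.296, 0.131], [0.938, 0.328, 0.11, -0.59], [0.001, 0.316, -0.949, 0.372], [0.0, 0.0, 0.0, 1.0]] [[374.4, 0.0, 321.0], [0.0, 374.4, 242.3], [0.0, 0.0, 1.0]] -0.0022974841642421397
{'time_s': np.float64(0.15), 'joint_positions': array([-0.884,  0.041,  0.084, -0.   , -1.616, -0.334]), 'qd': array([ 0.001, -0.001,  0.003,  0.002,  0.   ,  0.   ]), 'effort': array([-2.0000e-03, -3.6861e+01,  3.4769e+01,  6.9360e+00, -4.0000e-03,
       -0.0000e+00]), 'ee_pos': array([ 0.207, -0.563,  0.231]), 'tool_rot': array([1.656, 1.569, 2.009]), 'wrist_force': array([-0.419,  0.479,  0.536]), 'ft_torque': array([-0.013, -0.025, -0.056]), 'opening': np.float64(0.999)} 0.0187
```

View pics/scene0.png

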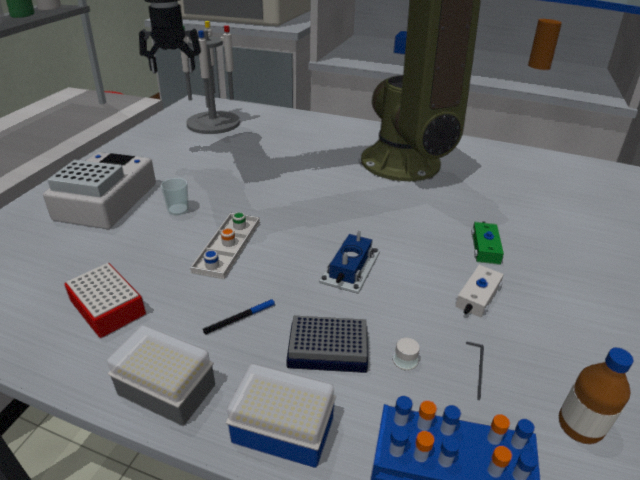

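View pics/top0.png

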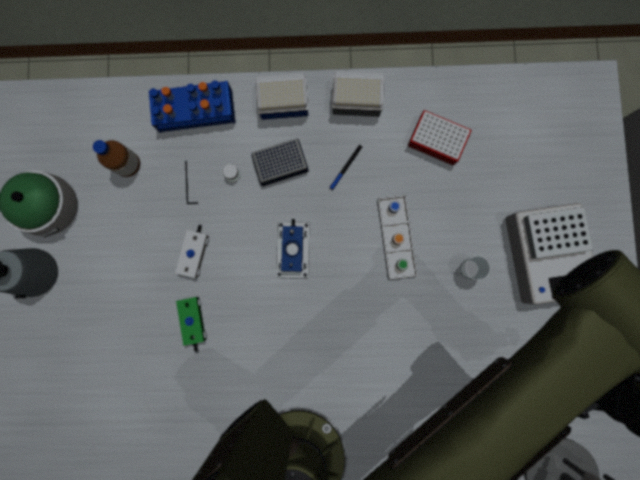

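View pics/wrist0.png

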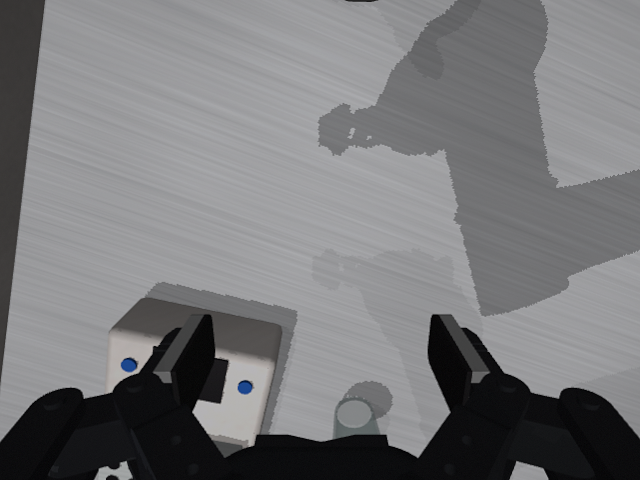

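The top view shows the bin at (396,238), with blue at (395,208), orange at (398,240) and green at (403,265). The lower half is at (292,250) with its barb up, and the white upper half is at (191,254) with its barb up at (199,230). The beaker is at (470,268). Next I'll measure these.

```bash
python3 - <<'E'
from h import *
c=load('top0.png'); f=c['frame']
im=f[:,:,::-1][180:340,160:500]
cv2.imwrite('pics/topcrop.png',cv2.resize(im[:,:],None,fx=2.35,fy=2.35,interpolation=cv2.INTER_CUBIC))
hsv=cv2.cvtColor(f,cv2.COLOR_RGB2HSV)
m=((hsv[:,:,0]>95)&(hsv[:,:,0]<130)&(hsv[:,:,1]>120)).astype(np.uint8)
n,l,s,ce=cv2.connectedComponentsWithStats(m)
for i in range(1,n):
    if s[i,4]>15: print(s[i],ce[i].round(1),[onz(c,*ce[i],z).round(4)[:2] for z in (0,.033,.04,.039)])
E
```

```text
[ 149   81   85   51 2934] [191.8 106.8] [array([0.8823, 0.2609]), array([0.8684, 0.251 ]), array([0.8654, 0.2489]), array([0.8658, 0.2492])]
[261 111  46   8 191] [283.7 114.4] [array([0.8531, 0.0203]), array([0.84  , 0.0173]), array([0.8372, 0.0167]), array([0.8376, 0.0168])]
[ 93 140  15  14 160] [100.  146.9] [array([0.7822, 0.5011]), array([0.7711, 0.4842]), array([0.7688, 0.4806]), array([0.7691, 0.4811])]
[331 173  11  16  61] [336.  180.5] [array([ 0.6734, -0.1103]), array([ 0.6655, -0.1095]), array([ 0.6638, -0.1093]), array([ 0.664 , -0.1093])]
[391 203   8   7  40] [394.8 205.9] [array([ 0.6033, -0.2569]), array([ 0.5974, -0.2519]), array([ 0.5961, -0.2508]), array([ 0.5963, -0.251 ])]
[282 226  21  45 655] [291.8 248.8] [array([0.5016, 0.0064]), array([0.4986, 0.0038]), array([0.4979, 0.0033]), array([0.498 , 0.0033])]
[187 250   7   7  39] [189.9 253.1] [array([0.4979, 0.2645]), array([0.495 , 0.2545]), array([0.4944, 0.2523]), array([0.4945, 0.2526])]
[185 317   9   8  55] [188.9 320.7] [array([0.3294, 0.2662]), array([0.3314, 0.2561]), array([0.3318, 0.254 ]), array([0.3317, 0.2543])]
```

View pics/topcrop.png

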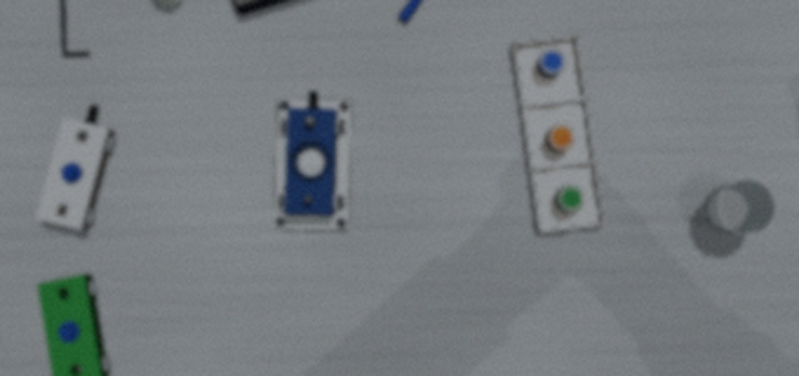

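Call:
servo_tool(motion="1 0.03 0.025 0 0 0 -0.02;1 0.03 0.025 0 0 0 -0.02;1 0.03 0.025 0 0 0 -0.02;1 0.03 0.025 0 0 0 -0.02;1 0.03 0.025 0 0 0 -0.02")

```text
time_s: 0.57
ee_pos: [0.3553, -0.4362, 0.2275]
tool_rot: [2.115, 1.564, 2.351]
wrist_force: [0.6, -0.3, 1.0]
opening: 0.999
```

Call:
servo_tool(motion="1 0.03 0.025 0 0 0 -0.02;1 0.03 0.025 0 0 0 -0.02;1 0.03 0.025 0 0 0 -0.02;1 0.03 0.025 0 0 0 -0.02;1 0.03 0.025 0 0 0 -0.02")

```text
time_s: 0.98
ee_pos: [0.5109, -0.3028, 0.2269]
tool_rot: [2.039, 1.563, 2.17]
wrist_force: [0.5, -1.1, 0.2]
opening: 0.998
```

Call:
servo_tool(motion="1 0.03 0.025 -0.01 0 0 0;1 0.03 0.025 -0.02 0 0 0;1 0 0 0 0 0 0")

```text
time_s: 1.23
ee_pos: [0.5743, -0.2472, 0.196]
tool_rot: [1.926, 1.562, 2.061]
wrist_force: [-0.4, -1.2, -1.9]
opening: 0.999
```

```bash
python3 - <<'E'
from h import *
c=snap('wrist','w1.png'); s=manip.read_state(); print(s['ee_pos'],s['qd'].round(3)); Rm=R.from_euler('xyz',s['tool_rot']).as_matrix(); print(Rm.round(3))
E
```

```text
[ 0.57327721 -0.24909659  0.1982736 ] [-0.052 -0.049  0.016  0.033 -0.025  0.029]
[[-0.003 -0.134  0.991]
 [ 0.006  0.991  0.134]
 [-1.     0.006 -0.002]]
```

View pics/w1.png

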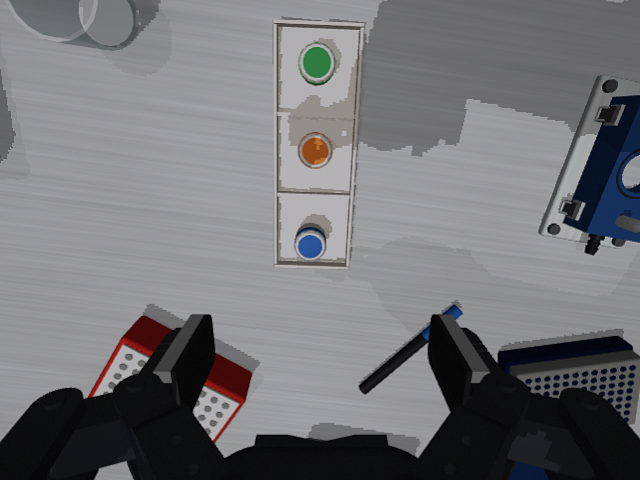

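The wrist view shows the blue top at (311,245) in the compartment nearest the bottom of the picture. Orange is at (315,150), green at (317,63), and the lower half is at the right edge. Now I'll compute the blue position.

```bash
cat >> h.py <<'E'
def blob(c,lo,hi,smin=110,vmin=40,roi=None,amin=60):
    hsv=cv2.cvtColor(c['frame'],cv2.COLOR_RGB2HSV)
    m=((hsv[:,:,0]>=lo)&(hsv[:,:,0]<=hi)&(hsv[:,:,1]>smin)&(hsv[:,:,2]>vmin)).astype(np.uint8)
    if roi: 
        z=np.zeros_like(m);z[roi[1]:roi[3],roi[0]:roi[2]]=1;m*=z
    n,l,s,ce=cv2.connectedComponentsWithStats(m)
    return m,[(s[i],ce[i]) for i in range(1,n) if s[i,4]>amin]
E
python3 - <<'E'
from h import *
c=snap('wrist','w2.png'); s=manip.read_state(); print(s['ee_pos'],s['qd'].round(3),c['T'][:3,3])
m,b=blob(c,100,125,roi=(260,190,370,275))
f=c['frame']
for st,ce in b: print(st,ce,onz(c,*ce,.033))
hsv=cv2.cvtColor(f,cv2.COLOR_RGB2HSV)
for v in range(220,266,3): print(v,f[v,311],hsv[v,311])
# bin edges: back corners
for p in [(276,22),(363,22),(348,267),(276,265)]: print(p,onz(c,*p,.015).round(4))
im=cv2.resize(f[180:280,250:380,::-1],None,fx=6,fy=6,interpolation=cv2.INTER_NEAREST); cv2.imwrite('pics/w2c.png',im)
E
```

```text
[ 0.57249907 -0.25088631  0.20025031] [-0.041 -0.037  0.014  0.018 -0.009  0.01 ] [ 0.49314067 -0.25951293  0.34052031]
[299 228  29  13  80] [313.6  231.25] [ 0.58478388 -0.25175298  0.033     ]
[301 236  23  22 409] [312.07579462 246.50855746] [ 0.59866696 -0.25129289  0.033     ]
220 [143 137 133] [ 12  18 143]
223 [115 111 107] [ 15  18 115]
226 [84 81 78] [15 18 84]
229 [ 7 31 69] [108 229  69]
232 [142 136 130] [ 15  22 142]
235 [129 133 148] [114  33 148]
238 [ 43  84 154] [109 184 154]
241 [ 43  84 154] [109 184 154]
244 [ 44  86 155] [109 183 155]
247 [ 42  85 153] [108 185 153]
250 [ 43  84 153] [109 183 153]
253 [ 40  79 145] [109 185 145]
256 [ 36  77 144] [109 191 144]
259 [183 180 178] [ 12   7 183]
262 [80 77 74] [15 19 80]
265 [105 101  98] [ 13  17 105]
(276, 22) [ 0.428  -0.3013  0.015 ]
(363, 22) [ 0.419  -0.2352  0.015 ]
(348, 267) [ 0.6205 -0.2149  0.015 ]
(276, 265) [ 0.6274 -0.2819  0.015 ]
```

View pics/w2c.png

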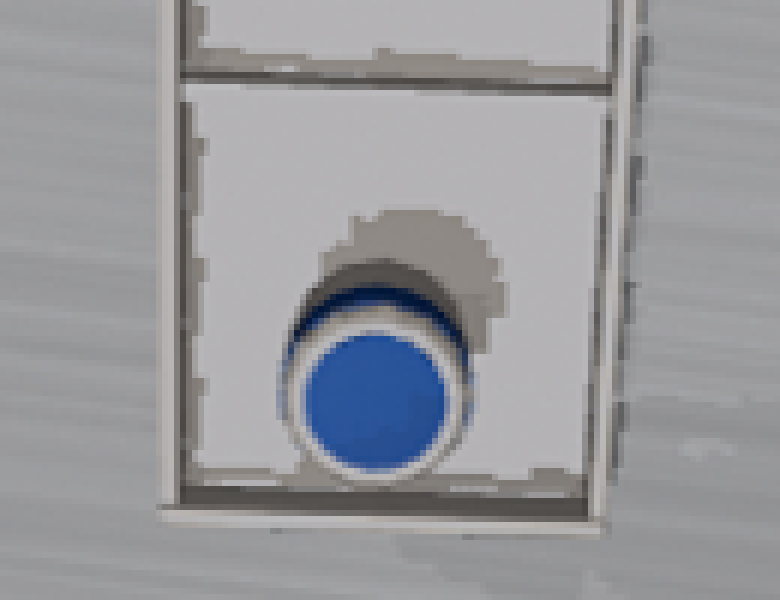

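Call:
servo_tool(motion="1 0.0065 0 -0.03 0 0 0;1 0.0065 0 -0.03 0 0 0;1 0.0065 0 -0.03 0 0 0;1 0.0065 0 -0.03 0 0 0;1 0 0 0 0 0 0")

```text
time_s: 1.75
ee_pos: [0.5981, -0.2559, 0.0837]
tool_rot: [-0.131, 1.56, -0.002]
wrist_force: [-1.0, 0.6, -3.0]
opening: 0.999
```

```bash
python3 - <<'E'
from h import *
c=snap('wrist','w3.png'); s=manip.read_state(); print(s['ee_pos'],s['qd'].round(3),c['T'][:3,3]);print(R.from_euler('xyz',s['tool_rot']).as_matrix().round(3).tolist())
m,b=blob(c,100,125,roi=(200,100,440,460))
for st,ce in b: print(st,ce,onz(c,*ce,.033))
E
```

```text
[ 0.59889613 -0.25682541  0.08762473] [ 0.003 -0.051  0.072  0.037 -0.032 -0.002] [ 0.51600921 -0.26505481  0.22490998]
[[0.014, -0.128, 0.992], [-0.002, 0.992, 0.128], [-1.0, -0.004, 0.013]]
[304 242  46  21 244] [326.13114754 247.94672131] [ 0.58455823 -0.25369032  0.033     ]
[309 255  37  34 984] [327.28556911 271.89939024] [ 0.59854421 -0.2511612   0.033     ]
```

View pics/w3.png

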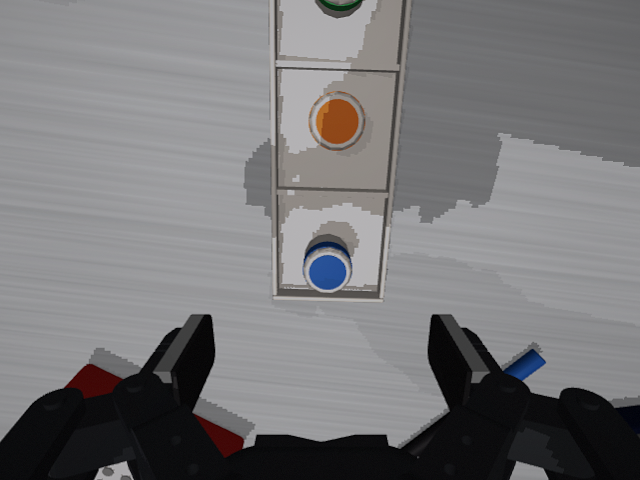

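Call:
servo_tool(motion="1 0 0.003 -0.03 0 0.008 0;1 0 0.003 -0.025 0 0.006 0;1 0 0 0 0 0 0;1 0 0 0 0 0 0")

```text
time_s: 2.13
ee_pos: [0.6014, -0.2563, 0.0452]
tool_rot: [-0.749, 1.554, -0.623]
wrist_force: [0.5, -1.1, 1.3]
opening: 1.0
```

```bash
python3 - <<'E'
from h import *
s=manip.read_state(); print(s['ee_pos'],s['qd'].round(3));print(R.from_euler('xyz',s['tool_rot']).as_matrix().round(3).tolist())
E
```

```text
[ 0.60139743 -0.25625915  0.04518197] [-0.01  -0.01   0.004 -0.001 -0.009 -0.   ]
[[0.013, -0.126, 0.992], [-0.01, 0.992, 0.126], [-1.0, -0.011, 0.012]]
```

Call:
servo_tool(motion="1 -0.003 0.005 -0.015 -0.01 0.013 0;1 -0.001 0.002 -0.01 0 0.005 0;1 0 0 0 0 0 0")

```text
time_s: 2.38
ee_pos: [0.5999, -0.2509, 0.0269]
tool_rot: [-1.518, 1.547, -1.393]
wrist_force: [-0.1, 0.1, -1.3]
opening: 1.001
```

```bash
python3 - <<'E'
from h import *
s=manip.read_state(); print(s['ee_pos'],s['qd'].round(3));print(R.from_euler('xyz',s['tool_rot']).as_matrix().round(3).tolist())
E
```

```text
[ 0.59988684 -0.25086021  0.02689141] [ 0.005 -0.024  0.014  0.011 -0.018 -0.008]
[[0.004, -0.125, 0.992], [-0.024, 0.992, 0.125], [-1.0, -0.024, 0.001]]
```

Call:
servo_tool(motion="1 -0.002 0 -0.009 0.02 0.004 0;1 0 0 -0.003 0.005 0 0;0 0 0 0 0 0 0;0 0 0 0 0 0 0")

```text
time_s: 2.72
ee_pos: [0.5986, -0.2508, 0.0158]
tool_rot: [0.862, 1.567, 0.988]
wrist_force: [0.6, 0.1, 0.3]
opening: 0.75
```

```bash
python3 - <<'E'
from h import *
c=snap('wrist','w4.png');s=manip.read_state(); print(s['ee_pos'],s['qd'].round(3),s['opening']);print(R.from_euler('xyz',s['tool_rot']).as_matrix().round(3).tolist())
m,b=blob(c,100,125,roi=(200,100,440,460))
for st,ce in b: print(st,ce,onz(c,*ce,.033))
E
```

```text
[ 0.59863517 -0.25084838  0.01589583] [ 0.004 -0.004 -0.001  0.006  0.001 -0.003] 0.6638533240159469
[[0.002, -0.126, 0.992], [0.003, 0.992, 0.126], [-1.0, 0.003, 0.003]]
[283 293  69  35 708] [317.29519774 303.59463277] [ 0.58323465 -0.25293982  0.033     ]
[ 291  316   53   47 1963] [317.06367804 339.36321956] [ 0.59850188 -0.25113608  0.033     ]
```

View pics/w4.png

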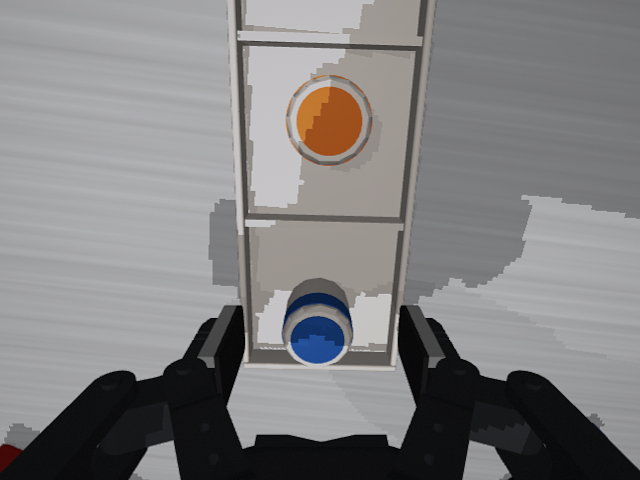

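Blue is centred between the jaws at (317,339). I'll raise slightly for wall clearance and close.

Call:
servo_tool(motion="0 0 0 0.003 0 0 0;-1 0 0 0 0 0 0;-1 0 0 0 0 0 0;-1 0 0 0 0 0 0;-1 0 0 0 0 0 0")

```text
time_s: 3.18
ee_pos: [0.5995, -0.2513, 0.0208]
tool_rot: [0.345, 1.566, 0.471]
wrist_force: [-0.0, 0.5, -0.5]
opening: 0.296
```

Call:
servo_tool(motion="-1 0 0 0 0 0 0;-1 0 0 0 0 0 0;-1 0 0 0 0 0 0")

```text
time_s: 3.43
ee_pos: [0.5993, -0.2511, 0.0205]
tool_rot: [0.436, 1.566, 0.562]
wrist_force: [-0.9, 0.9, 0.0]
opening: 0.297
```

```bash
python3 - <<'E'
from h import *
c=snap('wrist','w5.png');s=manip.read_state(); print(s['ee_pos'],s['qd'].round(3),s['opening']);print(R.from_euler('xyz',s['tool_rot']).as_matrix().round(3).tolist())
m,b=blob(c,100,125,roi=(200,100,440,460))
for st,ce in b: print(st,ce,onz(c,*ce,.033))
E
```

```text
[ 0.59924679 -0.25106886  0.02043147] [ 0.001  0.001 -0.002 -0.001  0.001  0.002] 0.29674274207811835
[[0.004, -0.126, 0.992], [0.003, 0.992, 0.126], [-1.0, 0.002, 0.004]]
[290 288  63  29 630] [320.96825397 297.71269841] [ 0.58366083 -0.25184856  0.033     ]
[ 296  311   52   46 1879] [321.24427887 333.13358169] [ 0.59914782 -0.2497655   0.033     ]
```

View pics/w5.png

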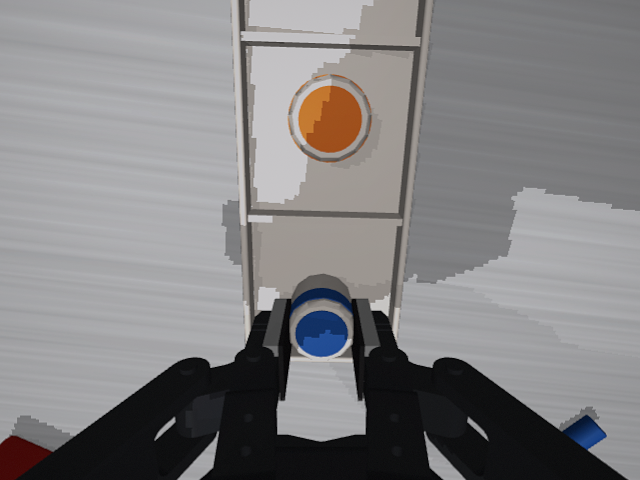

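Call:
servo_tool(motion="-1 0 0 0.02 0 0 0;-1 0 0 0.03 0 0 0;-1 0 0 0.03 0 0 0;-1 -0.005 0.02 0.03 0 0 0;-1 -0.02 0.03 0 0 0 0")

```text
time_s: 3.9
ee_pos: [0.5713, -0.203, 0.1291]
tool_rot: [2.531, 1.564, 2.652]
wrist_force: [0.2, 1.6, 1.2]
opening: 0.297
```

```bash
python3 - <<'E'
from h import *
c=snap('wrist','w6.png');s=manip.read_state(); print(s['ee_pos'],s['opening'])
E
```

```text
[ 0.56699519 -0.19786335  0.12585074] 0.29905390814046784
```

View pics/w6.png

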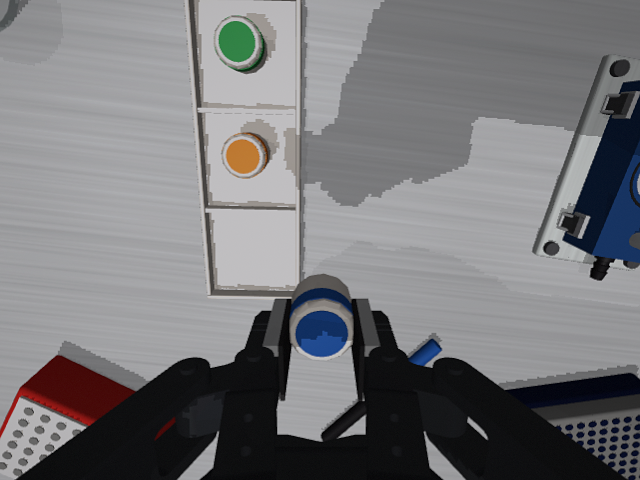

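Blue is held at (321,330); orange and green are still in the bin. Now to the lower half.

Call:
servo_tool(motion="-1 0 0.035 0.003 0 0 0;-1 0 0.04 0.003 0 0 0;-1 0 0.04 0 0 0 -0.03;-1 0 0.04 0 0 0 -0.03;-1 0 0.025 0 0 0 -0.03")

```text
time_s: 4.37
ee_pos: [0.5639, -0.0143, 0.1336]
tool_rot: [2.226, 1.559, 2.249]
wrist_force: [0.7, -0.4, -0.0]
opening: 0.292
```

Call:
servo_tool(motion="-1 0 0.01 0 0 0 0;-1 0 0 0 0 0 0;-1 0 0 0 0 0 0;-1 0 0 0 0 0 0")

```text
time_s: 4.7
ee_pos: [0.5636, 0.0007, 0.1339]
tool_rot: [2.133, 1.559, 2.163]
wrist_force: [-0.2, 0.3, -0.3]
opening: 0.296
```

```bash
python3 - <<'E'
from h import *
c=snap('wrist','w7.png');s=manip.read_state(); print(s['ee_pos'],s['qd'].round(3),s['opening']);print(R.from_euler('xyz',s['tool_rot']).as_matrix().round(3).tolist())
E
```

```text
[5.63619798e-01 3.37909669e-04 1.33909891e-01] [-0.01   0.    -0.001  0.     0.001 -0.007] 0.2992912734700594
[[-0.006, -0.029, 1.0], [0.01, 1.0, 0.029], [-1.0, 0.01, -0.006]]
```

View pics/w7.png

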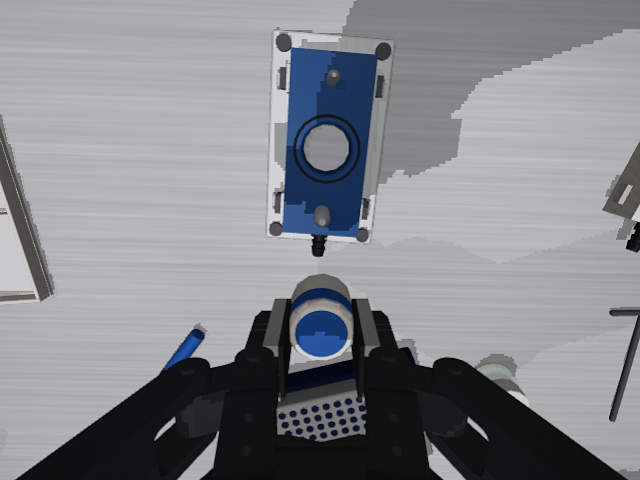

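The wrist view shows the lower half at about (327,147), the thick dowel at (322,215), the thin dowel at (333,77) and the barb at (318,245). Zooming in for the exact pixels.

```bash
python3 - <<'E'
from h import *
c=load('w7.png');f=c['frame']
im=cv2.resize(f[20:260,250:410,::-1],None,fx=2.5,fy=2.5,interpolation=cv2.INTER_NEAREST);a=im
cv2.imwrite('pics/w7c.png',a)
m,b=blob(c,100,125,roi=(270,25,400,245),amin=300,smin=120)
for st,ce in b: print(st,ce)
mm=cv2.morphologyEx(m,cv2.MORPH_CLOSE,np.ones((35,35)))
mm=mm*0+cv2.morphologyEx(mm,cv2.MORPH_OPEN,np.ones((15,15)))
ct=max(cv2.findContours(mm,0,2)[0],key=cv2.contourArea)
bx=cv2.boxPoints(cv2.minAreaRect(ct));print(bx)
ap=cv2.approxPolyDP(ct,6,True)[:,0];print(ap.tolist())
P=np.array([onz(c,*p,.04) for p in ap]);print(P.round(4))
for p in [(333,77),(322,215)]: print(onz(c,*p,.064))
E
```

```text
[  282    48    96   189 10711] [327.26570815 136.28232658]
[ 296  117   62   64 1404] [326.747151   149.66524217]
[[282.41058  233.05916 ]
 [291.05      47.928993]
 [375.98505   51.892624]
 [367.34564  237.0228  ]]
[[291, 49], [284, 231], [357, 235], [375, 55]]
[[ 0.4453 -0.0179  0.04  ]
 [ 0.5533 -0.0219  0.04  ]
 [ 0.5547  0.0263  0.04  ]
 [ 0.4469  0.0301  0.04  ]]
[0.46166936 0.00572093 0.064     ]
[0.53584718 0.00230762 0.064     ]
```

View pics/w7c.png

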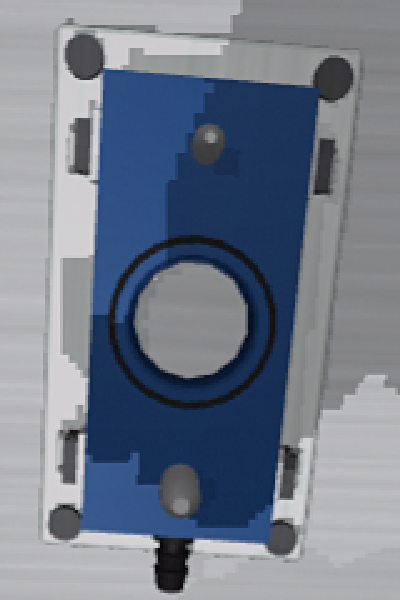

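```bash
python3 - <<'E'
from h import *
c=load('w7.png')
g=lambda x,y,z:onz(c,250+x/2.5,20+y/2.5,z)[:2]
C=[g(*p,.04) for p in [(104,70),(320,88),(272,543),(82,530)]]
print(np.round(C,4), np.mean(C,0)); C=np.array(C)
print('len',np.linalg.norm(C[0]-C[3]),np.linalg.norm(C[1]-C[2]),np.linalg.norm(C[0]-C[1]))
for d in (C[3]-C[0],C[2]-C[1]): print('yaw',np.arctan2(d[1],d[0]))
print('ring',g(193,322,.04))
a,b=g(211,134,.064),g(180,506,.064);print(a,b,(a+b)/2,np.linalg.norm(a-b),np.arctan2(*(b-a)[::-1]))
# held cartridge top
m,bl=blob(c,100,125,roi=(290,305,352,365))
for st,ce in bl: print(st,ce,onz(c,*ce,.1339+.0125))
# top camera lower half
t=load('top0.png');m,bl=blob(t,100,125,roi=(270,215,315,285));ct=max(cv2.findContours(m,0,2)[0],key=cv2.contourArea);r=cv2.minAreaRect(ct);print(r,[onz(t,*q,.04)[:2].round(4) for q in cv2.boxPoints(r)],onz(t,*r[0],.04))
# held pixel shift between grasp and now
E
```

```text
[[ 0.4448 -0.0176]
 [ 0.4469  0.0319]
 [ 0.5562  0.0276]
 [ 0.554  -0.0226]] [0.50048608 0.00481737]
len 0.10930279889246287 0.10933329521030061 0.04946204486440774
yaw -0.04658548568362427
yaw -0.038846274408378734
ring [0.4999049  0.00465613]
[0.46001799 0.00638401] [0.54030777 0.00244799] [0.50016288 0.004416  ] 0.08038619724624127 -0.0489834566411582
[ 295  311   53   46 1880] [321.02340426 333.26382979] [0.56371718 0.00182893 0.1464    ]
((291.9364929199219, 247.6514129638672), (19.37029266357422, 45.35108947753906), 2.2025980949401855) [array([0.4473, 0.0294]), array([0.5579, 0.0232]), array([ 0.5547, -0.0241]), array([ 0.4443, -0.0174])] [0.50074767 0.00280119 0.04      ]
```

Call:
servo_tool(motion="-1 -0.02 0.001 -0.008 -0.01 -0.006 -0.025;-1 -0.02 0.001 -0.008 0 0 -0.025;-1 -0.02 0.001 -0.008 0 0 -0.02;-1 -0.005 0 0 0 0 -0.005;-1 0 0 0 0 0 0")

```text
time_s: 5.17
ee_pos: [0.4969, -0.0031, 0.1078]
tool_rot: [-2.106, 1.567, -2.164]
wrist_force: [1.4, -0.6, 0.5]
opening: 0.296
```

```bash
cat > st.py <<'E'
from h import *
s=manip.read_state(); M=R.from_euler('xyz',s['tool_rot']).as_matrix()
print(round(s['time_s'],2),'pos',np.round(s['ee_pos'],4),'qd',np.abs(s['qd']).max().round(3),'op',round(s['opening'],3),'F',np.round(s['wrist_force'],1),'T',np.round(s['ft_torque'],2))
print('fix wx,wy',np.round([-M[1,0],M[0,0]],4),'yaw',np.arctan2(-M[0,1],M[1,1]).round(4))
E
python3 st.py
```

```text
5.17 pos [ 0.4969 -0.0031  0.1078] qd 0.026 op 0.296 F [ 1.4 -0.6  0.5] T [-0.02 -0.15 -0.05]
fix wx,wy [ 0.0029 -0.002 ] yaw -0.0572
```

Call:
servo_tool(motion="-1 0.003 0.006 -0.006 0.003 -0.002 0.01;-1 0 0 0 0 0 0;-1 0 0 0 0 0 0")

```text
time_s: 5.42
ee_pos: [0.5018, 0.0018, 0.1024]
tool_rot: [0.27, 1.568, 0.223]
wrist_force: [0.4, -0.4, -0.6]
opening: 0.292
```

```bash
python3 st.py
```

```text
5.42 pos [0.5018 0.0018 0.1024] qd 0.028 op 0.292 F [ 0.4 -0.4 -0.6] T [-0.07 -0.02 -0.05]
fix wx,wy [-0.0005  0.0024] yaw -0.0478
```

Call:
servo_tool(motion="-1 -0.002 0.001 -0.015 0 0 0;-1 0 0 -0.015 0 0 0;-1 0 0 0 0 0 0;-1 0 0 0 0 0 0")

```text
time_s: 5.75
ee_pos: [0.5027, 0.0025, 0.0729]
tool_rot: [0.012, 1.567, -0.036]
wrist_force: [0.4, -0.2, -1.0]
opening: 0.296
```

```bash
python3 st.py; python3 -c "
from h import *
c=snap('wrist','w8.png')"
```

```text
5.75 pos [0.5027 0.0025 0.0729] qd 0.028 op 0.296 F [ 0.4 -0.2 -1. ] T [0.   0.05 0.02]
fix wx,wy [0.0001 0.004 ] yaw -0.0479
```

View pics/w8.png

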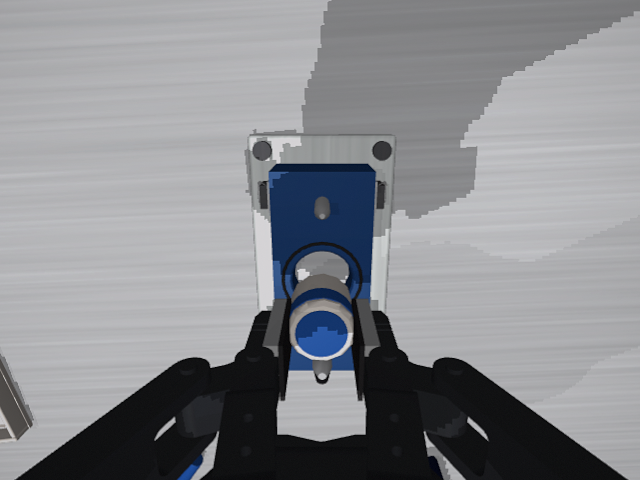

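Call:
servo_tool(motion="-1 -0.003 0.0005 -0.004 0 0.004 0;-1 0 0 -0.003 0 0 0;-1 0 0 0 0 0 0")

```text
time_s: 6.05
ee_pos: [0.5005, 0.0033, 0.0671]
tool_rot: [0.289, 1.569, 0.241]
wrist_force: [0.3, -1.0, -0.2]
opening: 0.291
```

```bash
python3 st.py
```

```text
6.05 pos [0.5005 0.0033 0.0671] qd 0.01 op 0.291 F [ 0.3 -1.  -0.2] T [ 0.03  0.   -0.03]
fix wx,wy [-0.0003  0.0014] yaw -0.048
```

Call:
servo_tool(motion="-1 -0.001 -0.0002 -0.006 0 0.001 0;-1 -0.0005 0 -0.006 0 0 0;-1 0 0 -0.003 0 0 0;-1 0 0 0 0 0 0")

```text
time_s: 6.38
ee_pos: [0.4993, 0.0032, 0.0514]
tool_rot: [0.465, 1.569, 0.417]
wrist_force: [-0.7, 0.1, -0.3]
opening: 0.295
```

```bash
python3 st.py;  python3 -c "
from h import *
c=snap('scene','s1.png');f=c['frame'];cv2.imwrite('pics/s1c.png',cv2.resize(f[200:320,280:440,::-1],None,fx=5,fy=5))"
```

```text
6.38 pos [0.4993 0.0032 0.0514] qd 0.006 op 0.295 F [-0.7  0.1 -0.3] T [-0.04  0.04 -0.01]
fix wx,wy [-0.0008  0.0019] yaw -0.0477
```

View pics/s1c.png

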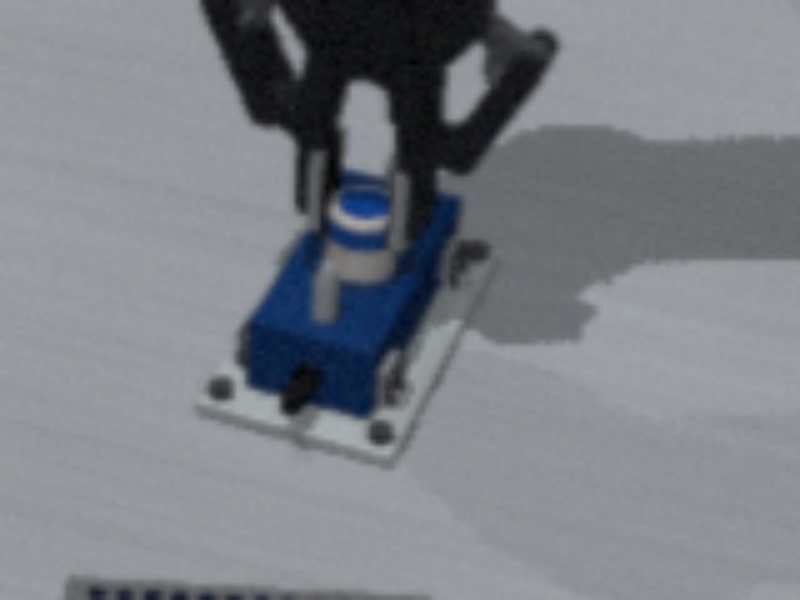

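The scene view shows the cartridge at (362,235) going into the pocket. There is no contact force, so I'll keep going down.

Call:
servo_tool(motion="-1 0.0003 0 -0.004 0 0 0;-1 0 0 -0.003 0 0 0;-1 0 0 0 0 0 0")

```text
time_s: 6.68
ee_pos: [0.5002, 0.0033, 0.0448]
tool_rot: [0.267, 1.567, 0.22]
wrist_force: [-0.7, -0.7, 0.3]
opening: 0.297
```

```bash
python3 st.py
```

```text
6.68 pos [0.5002 0.0033 0.0448] qd 0.002 op 0.297 F [-0.7 -0.7  0.3] T [-0.02  0.04  0.01]
fix wx,wy [-0.0008  0.0035] yaw -0.0475
```

Call:
servo_tool(motion="-0.2 0 0 0 0 0 0;0 0 0 0 0 0 0;0.2 0 0 0 0 0 0;0.2 0 0 0 0 0 0;0.2 0 0 0.01 0 0 0")

```text
time_s: 7.1
ee_pos: [0.4991, 0.0031, 0.0533]
tool_rot: [1.113, 1.57, 1.065]
wrist_force: [-0.7, -0.5, 0.6]
opening: 0.6
```

Call:
servo_tool(motion="0.4 0 0 0.03 0 0 0;0.6 0 0 0.035 0 0 0;1 0.01 0.02 0.03 0 0 0;1 0.02 0.01 0.02 0 0 0;1 0 0 0 0 0 0")

```text
time_s: 7.52
ee_pos: [0.5283, 0.0324, 0.178]
tool_rot: [-0.321, 1.569, -0.37]
wrist_force: [-1.4, -0.6, -0.1]
opening: 1.0
```

```bash
python3 st.py;  python3 -c "
from h import *
c=snap('wrist','w9.png')"
```

```text
7.52 pos [0.5283 0.0324 0.178 ] qd 0.071 op 1.0 F [-1.4 -0.6 -0.1] T [-0.04  0.1   0.04]
fix wx,wy [0.0006 0.0015] yaw -0.0491
```

View pics/w9.png

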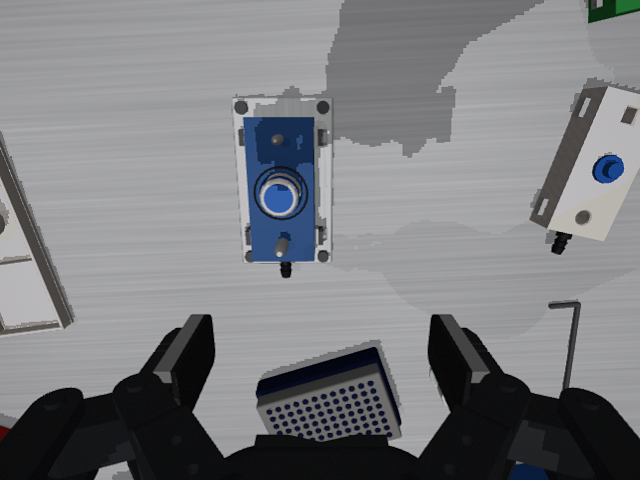

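The cartridge stands in the pocket with its top at (279,197). The white upper half is at (605,168) with its barb at (560,243). I'll verify seating and then measure the upper half.

```bash
python3 - <<'E'
from h import *
c=load('w9.png')
m,b=blob(c,100,125,roi=(258,175,300,218),smin=120)
for st,ce in b: print(st,ce,onz(c,*ce,.058))
f=c['frame'];cv2.imwrite('pics/w9c.png',cv2.resize(f[90:280,220:350,::-1],None,fx=3.1,fy=3.1,interpolation=cv2.INTER_CUBIC))
E
```

```text
[258 175  42  43 319] [276.70219436 193.37304075] [0.49666798 0.00376366 0.058     ]
[264 184  29  29 641] [278.1326053  197.78939158] [0.4998746  0.00450581 0.058     ]
```

View pics/w9c.png

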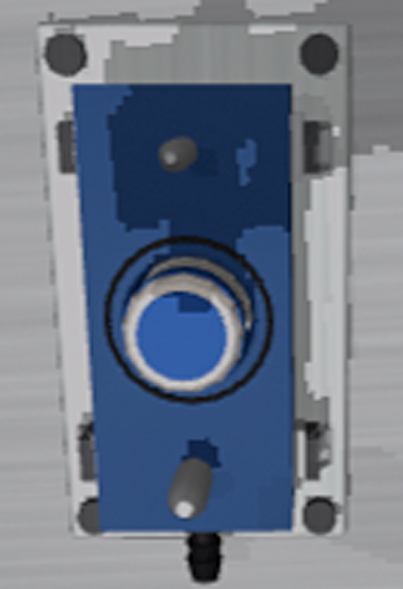

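Call:
servo_tool(motion="1 0 0.04 0 0 0 -0.03;1 0 0.04 0 0 0 -0.05;1 0 0.04 0 0 0 -0.05;1 0 0.04 0 0 0 -0.05;1 0 0.03 0 0 0 -0.05")

```text
time_s: 7.98
ee_pos: [0.5249, 0.2218, 0.1773]
tool_rot: [-2.127, 1.57, -2.426]
wrist_force: [0.8, 0.2, 0.7]
opening: 1.0
```

Call:
servo_tool(motion="1 0.005 0.02 0 0 0 -0.02;1 0 0 0 0 0 0;1 0 0 0 0 0 0;1 0 0 0 0 0 0")

```text
time_s: 8.32
ee_pos: [0.5265, 0.2468, 0.1738]
tool_rot: [-2.296, 1.563, -2.613]
wrist_force: [-0.1, -0.2, -0.5]
opening: 1.002
```

```bash
python3 st.py;  python3 -c "
from h import *
c=snap('wrist','w10.png')"
```

```text
8.32 pos [0.5265 0.2468 0.1738] qd 0.014 op 1.002 F [-0.1 -0.2 -0.5] T [-0.06 -0.07 -0.02]
fix wx,wy [ 0.0039 -0.0067] yaw -0.3166
```

View pics/w10.png

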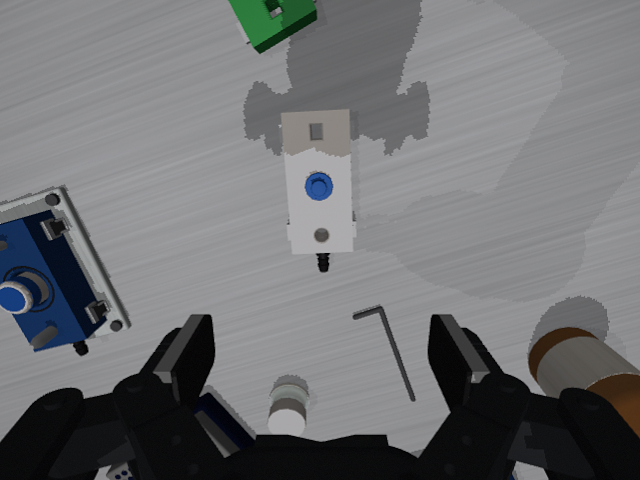

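White upper half: top face at (318,182), plug (319,186), slot (316,131), round hole (321,235), barb (323,262). The hex key is near (390,350).

```bash
python3 - <<'E'
from h import *
c=load('w10.png')
f=c['frame'];cv2.imwrite('pics/w10c.png',cv2.resize(f[100:280,265:375,::-1],None,fx=3.3,fy=3.3,interpolation=cv2.INTER_NEAREST))
E
```

```text
(no output)
```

View pics/w10c.png

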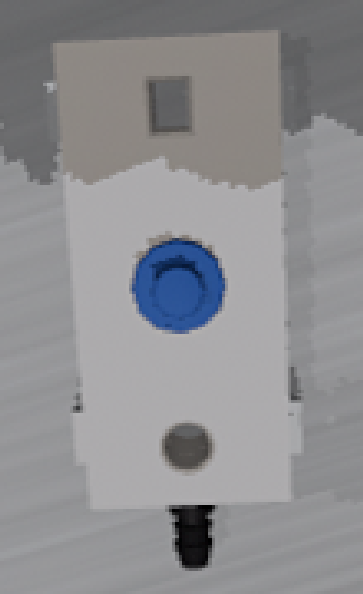

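```bash
python3 - <<'E'
from h import *
c=load('w10.png')
g=lambda x,y,z:onz(c,265+x/3.3,100+y/3.3,z)[:2]
C=np.array([g(*p,.028) for p in [(54,44),(280,31),(290,501),(90,508)]])
print(C.round(4),C.mean(0));d=[C[3]-C[0],C[2]-C[1]];print([np.linalg.norm(x) for x in d],np.linalg.norm(C[1]-C[0]),np.linalg.norm(C[3]-C[2]),[np.arctan2(x[1],x[0]) for x in d])
a,b=g(170,105,.028),g(188,446,.028);print(a,b,(a+b)/2,np.linalg.norm(a-b),np.arctan2(*(b-a)[::-1]))
print('plug',g(179,286,.036))
E
```

```text
[[0.4366 0.2462]
 [0.4496 0.2943]
 [0.5554 0.2651]
 [0.5418 0.2174]] [0.49585291 0.25575596]
[np.float64(0.10905949401035633), np.float64(0.10978367925796964)] 0.04989222983960269 0.0496034239039787 [np.float64(-0.266874813709407), np.float64(-0.2695207255863851)]
[0.45687366 0.26644582] [0.53404872 0.24552257] [0.49546119 0.2559842 ] 0.07996105634560581 -0.26474991942917037
plug [0.49487335 0.25617489]
```

Call:
servo_tool(motion="1 -0.01 0.003 -0.025 0.004 -0.006 0.02;1 -0.01 0.003 -0.03 0 0 0.02;1 -0.01 0.002 -0.03 0 0 0.01;1 0 0 0 0 0 0;1 0 0 0 0 0 0")

```text
time_s: 8.78
ee_pos: [0.4969, 0.2488, 0.0893]
tool_rot: [0.8, 1.566, 0.53]
wrist_force: [1.6, 0.2, 2.1]
opening: 0.998
```

```bash
python3 st.py;  python3 -c "
from h import *
c=snap('wrist','w11.png')"
```

```text
8.78 pos [0.4969 0.2488 0.0893] qd 0.067 op 0.998 F [1.6 0.2 2.1] T [ 0.05 -0.09  0.02]
fix wx,wy [-0.0023  0.004 ] yaw -0.2706
```

View pics/w11.png

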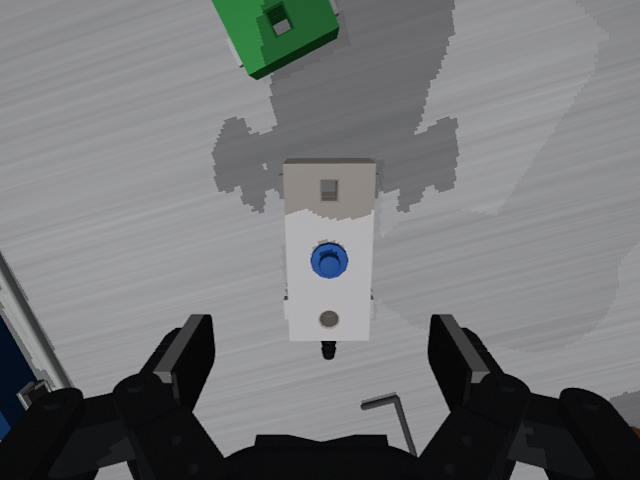

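Call:
servo_tool(motion="1 -0.002 0.006 -0.02 -0.002 0.004 0.003;1 0 0.001 -0.025 0 0 0;1 0 0 -0.015 0 0 0;1 0 0 0 0 0 0;1 0 0 0 0 0 0")

```text
time_s: 9.25
ee_pos: [0.5024, 0.257, 0.04]
tool_rot: [0.895, 1.555, 0.622]
wrist_force: [0.3, 0.3, 0.5]
opening: 0.998
```

```bash
python3 st.py
```

```text
9.25 pos [0.5024 0.257  0.04  ] qd 0.016 op 0.998 F [0.3 0.3 0.5] T [ 0.02 -0.01 -0.01]
fix wx,wy [-0.0093  0.013 ] yaw -0.2721
```

Call:
servo_tool(motion="1 -0.007 -0.002 -0.01 -0.009 0.013 0.005;1 -0.001 0 -0.01 0 0.002 0;1 -0.001 0 -0.008 0 0.001 0;1 0 0 0 0 0 0;1 0 0 0 0 0 0")

```text
time_s: 9.67
ee_pos: [0.4959, 0.2562, 0.0159]
tool_rot: [1.393, 1.566, 1.125]
wrist_force: [0.2, -0.4, -0.0]
opening: 1.001
```

```bash
python3 st.py
```

```text
9.67 pos [0.4959 0.2562 0.0159] qd 0.013 op 1.001 F [ 0.2 -0.4 -0. ] T [-0.01  0.01  0.05]
fix wx,wy [-0.0045  0.0022] yaw -0.2678
```

Call:
servo_tool(motion="1 -0.001 -0.0016 -0.006 -0.005 0.002 0;0.6 0 0 -0.003 0 0 0;0.4 0 0 0 0 0 0;0.4 0 0 0 0 0 0")

```text
time_s: 10.0
ee_pos: [0.495, 0.2546, 0.0065]
tool_rot: [-0.743, 1.57, -1.011]
wrist_force: [-1.5, 0.2, -0.4]
opening: 0.701
```

```bash
python3 st.py; python3 -c "
from h import *
c=snap('wrist','w12.png')"
```

```text
10.0 pos [0.495  0.2546 0.0065] qd 0.003 op 0.701 F [-1.5  0.2 -0.4] T [ 0.04 -0.04 -0.05]
fix wx,wy [0.0009 0.0005] yaw -0.2674
```

View pics/w12.png

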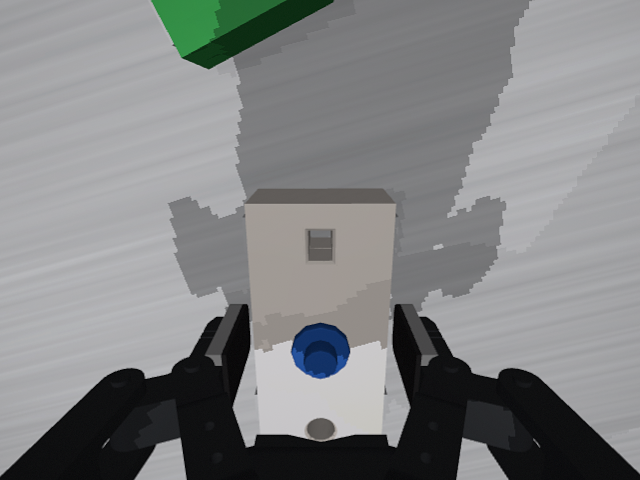

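The jaws straddle the block at mid-length: plug at (320,352), jaws at (248,340) and (394,340), well centred. Close now.

Call:
servo_tool(motion="0 0 0 0 0 0 0;-1 0 0 0 0 0 0;-1 0 0 0 0 0 0;-1 0 0 0 0 0 0;-1 0 0 0 0 0 0")

```text
time_s: 10.47
ee_pos: [0.4951, 0.2547, 0.007]
tool_rot: [-0.275, 1.57, -0.542]
wrist_force: [-0.4, -0.1, 0.1]
opening: 0.57
```

Call:
servo_tool(motion="-1 0 0 0 0 0 0;-1 0 0 0 0 0 0")

```text
time_s: 10.63
ee_pos: [0.4951, 0.2547, 0.0071]
tool_rot: [-0.239, 1.57, -0.506]
wrist_force: [-0.0, -0.6, -0.2]
opening: 0.572
```

```bash
python3 st.py; python3 -c "
from h import *
c=snap('wrist','w13.png')"
```

```text
10.63 pos [0.4951 0.2547 0.0071] qd 0.002 op 0.572 F [-0.  -0.6 -0.2] T [ 0.01  0.05 -0.07]
fix wx,wy [0.0005 0.0009] yaw -0.2674
```

View pics/w13.png

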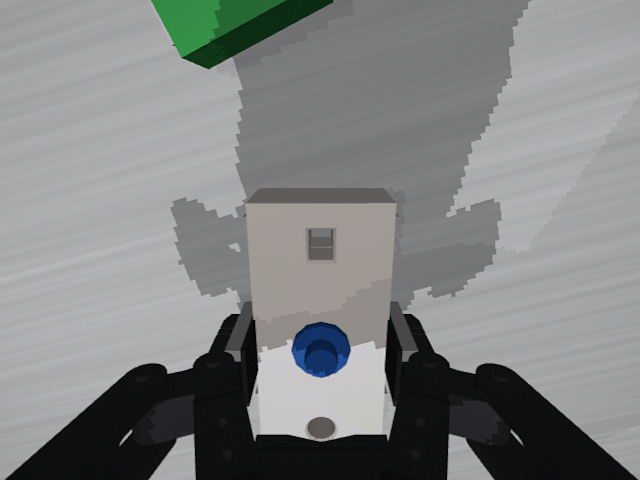

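```bash
python3 - <<'E'
from h import *
c=load('w13.png');g=lambda x,y,z:onz(c,x,y,z)[:2]
a,b=g(320.5,245,.028),g(320.5,428,.028);print(a,b,(a+b)/2,np.linalg.norm(a-b),np.arctan2(*(b-a)[::-1]))
p=g(246.5,203,.028),g(395.5,203,.028);print(p,(p[0]+p[1])/2,np.linalg.norm(p[1]-p[0]))
q=g(258,187.5,0),g(386,187.5,0)
d=np.array([np.cos(.2674),-np.sin(.2674)]);print('ctr from end',(p[0]+p[1])/2+.055*d)
f=c['frame'];cv2.imwrite('pics/w13c.png',cv2.resize(f[180:440,240:400,::-1],None,fx=2.3,fy=2.3,interpolation=cv2.INTER_NEAREST))
E
```

```text
[0.45657907 0.26643312] [0.53291613 0.24554078] [0.4947476  0.25598695] 0.07914440311672818 -0.26714363677100944
(array([0.43605012, 0.2467719 ]), array([0.44897811, 0.29412377])) [0.44251411 0.27044783] 0.0490849525391599
ctr from end [0.49555947 0.25591547]
```

View pics/w13c.png

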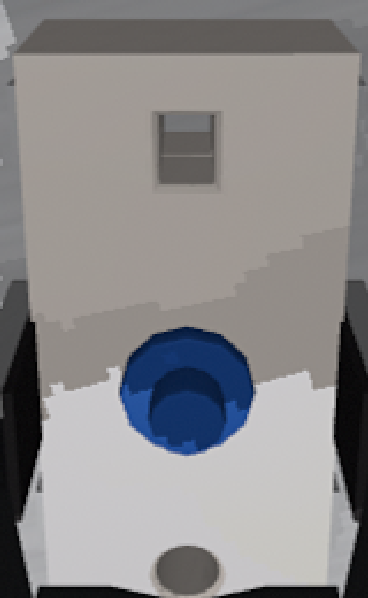

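Call:
servo_tool(motion="-1 0 0 0.02 0 0 0;-1 0 0 0.03 0 0 0;-1 0 0 0.035 0 0 0;-1 0 -0.02 0.035 0 0 0;-1 0 -0.035 0.005 0 0 0.04")

```text
time_s: 11.1
ee_pos: [0.4905, 0.1988, 0.1293]
tool_rot: [-2.142, 1.557, -2.366]
wrist_force: [1.7, -1.5, -0.5]
opening: 0.575
```

```bash
python3 st.py; python3 -c "
from h import *
c=snap('wrist','w14.png')"
```

```text
11.1 pos [0.4905 0.1988 0.1293] qd 1.136 op 0.575 F [ 1.7 -1.5 -0.5] T [ 0.03 -0.31 -0.  ]
fix wx,wy [ 0.0096 -0.0098] yaw -0.2239
```

View pics/w14.png

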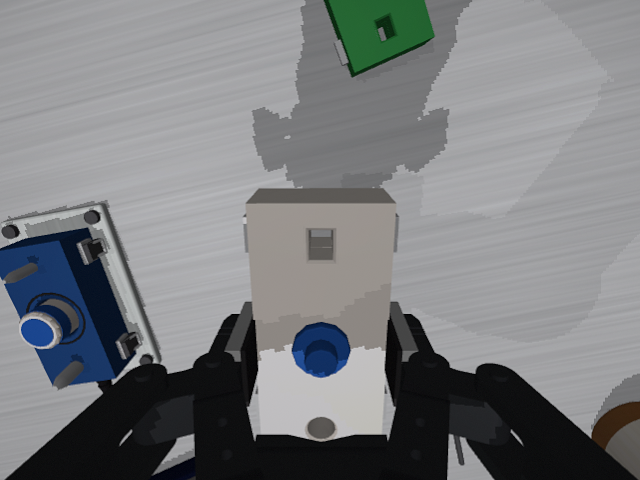

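The block is held without slip, with the slot still at (321,244). Moving over the lower half.

Call:
servo_tool(motion="-1 0.002 -0.038 0 0.005 -0.005 0.04;-1 0.002 -0.038 0 0 0 0.04;-1 0.002 -0.038 0 0 0 0.04;-1 0.002 -0.03 0 0 0 0.03;-1 0 -0.015 0 0 0 0.01")

```text
time_s: 11.57
ee_pos: [0.4955, 0.0298, 0.1273]
tool_rot: [-2.462, 1.563, -2.513]
wrist_force: [-0.0, 0.4, -2.6]
opening: 0.571
```

Call:
servo_tool(motion="-1 0 -0.01 0 0 0 0;-1 0 0 0 0 0 0;-1 0 0 0 0 0 0")

```text
time_s: 11.82
ee_pos: [0.4944, 0.016, 0.1259]
tool_rot: [-2.596, 1.561, -2.653]
wrist_force: [0.2, 0.4, -2.6]
opening: 0.569
```

```bash
python3 st.py
```

```text
11.82 pos [0.4944 0.016  0.1259] qd 0.014 op 0.569 F [ 0.2  0.4 -2.6] T [ 0.09 -0.06 -0.01]
fix wx,wy [ 0.0046 -0.0086] yaw -0.0567
```

Call:
servo_tool(motion="-1 0.005 -0.012 -0.01 0.0045 -0.0085 0.011;-1 0 0 -0.01 0 0 0;-1 0 0 0 0 0 0;-1 0 0 0 0 0 0")

```text
time_s: 12.15
ee_pos: [0.4995, 0.0067, 0.1042]
tool_rot: [2.633, 1.57, 2.589]
wrist_force: [0.4, 0.3, -2.5]
opening: 0.57
```

```bash
python3 st.py
```

```text
12.15 pos [0.4995 0.0067 0.1042] qd 0.019 op 0.57 F [ 0.4  0.3 -2.5] T [ 0.03 -0.01 -0.  ]
fix wx,wy [-0.0007 -0.0011] yaw -0.0439
```

Call:
servo_tool(motion="-1 0.0003 -0.004 -0.01 -0.001 -0.001 -0.002;-1 0 0 -0.006 0 0 0;-1 0 0 0 0 0 0;-1 0 0 0 0 0 0")

```text
time_s: 12.48
ee_pos: [0.4997, 0.0046, 0.0867]
tool_rot: [-2.496, 1.57, -2.54]
wrist_force: [0.4, 1.0, -1.3]
opening: 0.572
```

```bash
python3 st.py;  python3 -c "
from h import *
c=snap('wrist','w15.png')
c=snap('scene','s2.png');f=c['frame'];cv2.imwrite('pics/s2c.png',cv2.resize(f[200:320,280:440,::-1],None,fx=5,fy=5))"
```

```text
12.48 pos [0.4997 0.0046 0.0867] qd 0.012 op 0.572 F [ 0.4  1.  -1.3] T [-0.01 -0.07  0.01]
fix wx,wy [ 0.0004 -0.0006] yaw -0.0437
```

View pics/w15.png

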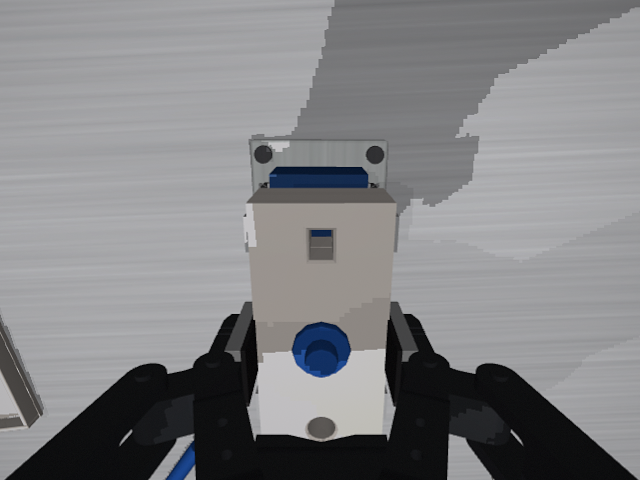

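View pics/s2c.png

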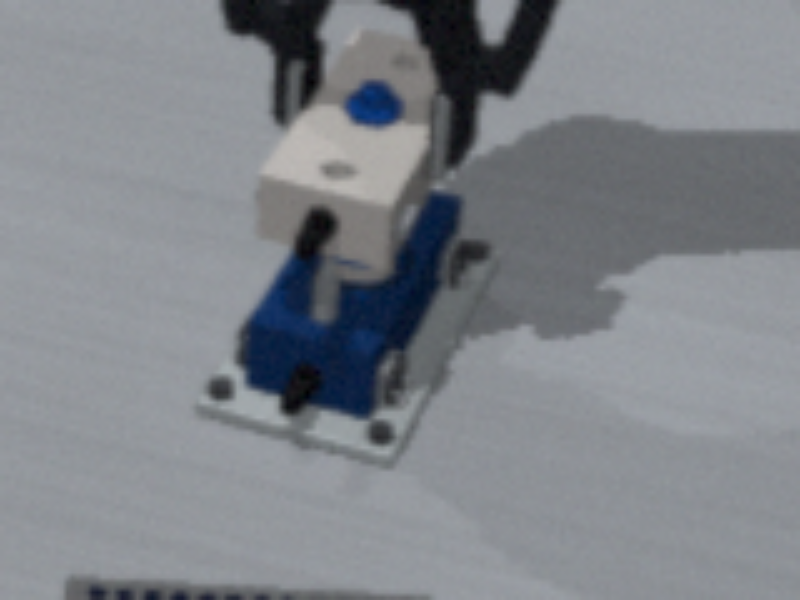

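The barbs are at the same end. In the wrist view the lower half's far edge centres at 319 px and the upper's at 321, so y still needs about −1.5 mm. I'll correct that and lower onto the dowels.

Call:
servo_tool(motion="-1 0 -0.0022 -0.004 0 0 -0.002;-1 0 0 -0.002 0 0 0;-1 0 0 0 0 0 0")

```text
time_s: 12.83
ee_pos: [0.5003, 0.0024, 0.0814]
tool_rot: [0.164, 1.569, 0.118]
wrist_force: [0.4, -0.3, -1.9]
opening: 0.572
```

```bash
python3 st.py
```

```text
12.83 pos [0.5003 0.0024 0.0814] qd 0.004 op 0.572 F [ 0.4 -0.3 -1.9] T [ 0.02 -0.05 -0.11]
fix wx,wy [-0.0002  0.0014] yaw -0.0458
```

Call:
servo_tool(motion="-1 -0.0005 0.0006 -0.006 0 0.001 0;-1 -0.0003 0 -0.006 0 0.001 0;-1 0 0 -0.004 0 0 0;-1 0 0 0 0 0 0")

```text
time_s: 13.17
ee_pos: [0.4994, 0.0029, 0.0638]
tool_rot: [2.457, 1.57, 2.411]
wrist_force: [-0.7, 0.1, -2.6]
opening: 0.57
```

```bash
python3 st.py
```

```text
13.17 pos [0.4994 0.0029 0.0638] qd 0.004 op 0.57 F [-0.7  0.1 -2.6] T [0.05 0.01 0.03]
fix wx,wy [-0.0005 -0.0005] yaw -0.0464
```

Call:
servo_tool(motion="-1 0.0003 0.0001 -0.005 0 0 0;-1 0 0 -0.004 0 0 0;-1 0 0 0 0 0 0")

```text
time_s: 13.42
ee_pos: [0.4996, 0.003, 0.0535]
tool_rot: [2.94, 1.57, 2.894]
wrist_force: [0.4, 1.3, -2.1]
opening: 0.573
```

```bash
python3 st.py;  python3 -c "
from h import *
c=snap('scene','s3.png');f=c['frame'];cv2.imwrite('pics/s3c.png',cv2.resize(f[200:320,280:440,::-1],None,fx=5,fy=5))"
```

```text
13.42 pos [0.4996 0.003  0.0535] qd 0.002 op 0.573 F [ 0.4  1.3 -2.1] T [-0.06 -0.    0.02]
fix wx,wy [-0.0003 -0.0011] yaw -0.0463
```

View pics/s3c.png

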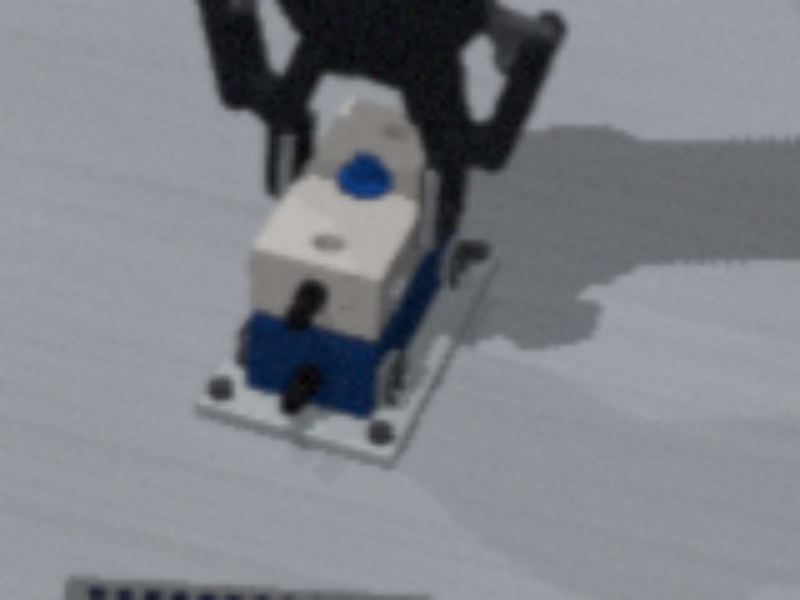

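The upper half is on both dowels with the barbs at the same end, and no contact yet. Underside at about 46 mm. Pressing down.

Call:
servo_tool(motion="-1 0.0003 0 -0.004 0 -0.001 0;-1 0 0 -0.003 0 0 0;-1 0 0 -0.003 0 0 0")

```text
time_s: 13.72
ee_pos: [0.5008, 0.0029, 0.047]
tool_rot: [-0.262, 1.568, -0.308]
wrist_force: [-18.5, 5.3, 24.9]
opening: 0.573
```

```bash
python3 st.py
```

```text
13.72 pos [0.5008 0.0029 0.047 ] qd 0.015 op 0.573 F [-18.5   5.3  24.9] T [ 1.2   6.31 -0.03]
fix wx,wy [0.0008 0.0024] yaw -0.0455
```

Call:
servo_tool(motion="-1 -0.001 0 -0.001 0 0.002 0;-1 -0.0005 0 -0.001 0 0 0")

```text
time_s: 13.88
ee_pos: [0.5007, 0.003, 0.0486]
tool_rot: [-0.199, 1.566, -0.243]
wrist_force: [-4.2, 0.6, 4.6]
opening: 0.573
```

```bash
python3 st.py
```

```text
13.88 pos [0.5007 0.003  0.0486] qd 0.024 op 0.573 F [-4.2  0.6  4.6] T [ 0.02  1.32 -0.05]
fix wx,wy [0.0011 0.0043] yaw -0.0446
```

Call:
servo_tool(motion="-1 -0.002 0 -0.003 0 0.004 0;-1 -0.001 0 -0.003 0 0.002 0;-1 -0.001 0 -0.003 0 0.001 0")

```text
time_s: 14.13
ee_pos: [0.5008, 0.003, 0.0471]
tool_rot: [-0.17, 1.562, -0.213]
wrist_force: [-7.1, 1.2, 14.6]
opening: 0.571
```

```bash
python3 st.py
```

```text
14.13 pos [0.5008 0.003  0.0471] qd 0.026 op 0.571 F [-7.1  1.2 14.6] T [ 0.77  2.79 -0.16]
fix wx,wy [0.0018 0.0085] yaw -0.0431
```

Call:
servo_tool(motion="-1 -0.002 0 -0.003 0.002 0.015 -0.002;-1 -0.001 0 -0.003 0 0.008 0")

```text
time_s: 14.3
ee_pos: [0.5007, 0.003, 0.0471]
tool_rot: [-3.048, 1.564, -3.092]
wrist_force: [-10.2, 1.2, 15.3]
opening: 0.574
```

```bash
python3 st.py
```

```text
14.3 pos [0.5007 0.003  0.0471] qd 0.054 op 0.574 F [-10.2   1.2  15.3] T [ 0.48  3.33 -0.03]
fix wx,wy [ 0.0003 -0.0063] yaw -0.0436
```

Call:
servo_tool(motion="-1 -0.001 0 -0.004 0 0.001 0;-1 -0.001 0 -0.004 0 0.004 0")

```text
time_s: 14.47
ee_pos: [0.5007, 0.0029, 0.047]
tool_rot: [-2.861, 1.565, -2.904]
wrist_force: [-12.5, 0.7, 19.9]
opening: 0.572
```

```bash
python3 st.py;python3 -c "
from h import *
c=snap('wrist','w16.png');c=snap('scene','s4.png');f=c['frame'];cv2.imwrite('pics/s4c.png',cv2.resize(f[200:320,280:440,::-1],None,fx=5,fy=5))"; python3 st.py
```

```text
14.47 pos [0.5007 0.0029 0.047 ] qd 0.02 op 0.572 F [-12.5   0.7  19.9] T [ 0.84  3.86 -0.09]
fix wx,wy [ 0.0014 -0.0058] yaw -0.0423
14.57 pos [0.5007 0.003  0.047 ] qd 0.002 op 0.571 F [-11.6   2.4  19.1] T [ 0.73  3.75 -0.07]
fix wx,wy [ 0.0014 -0.0058] yaw -0.0423
```

View pics/s4c.png

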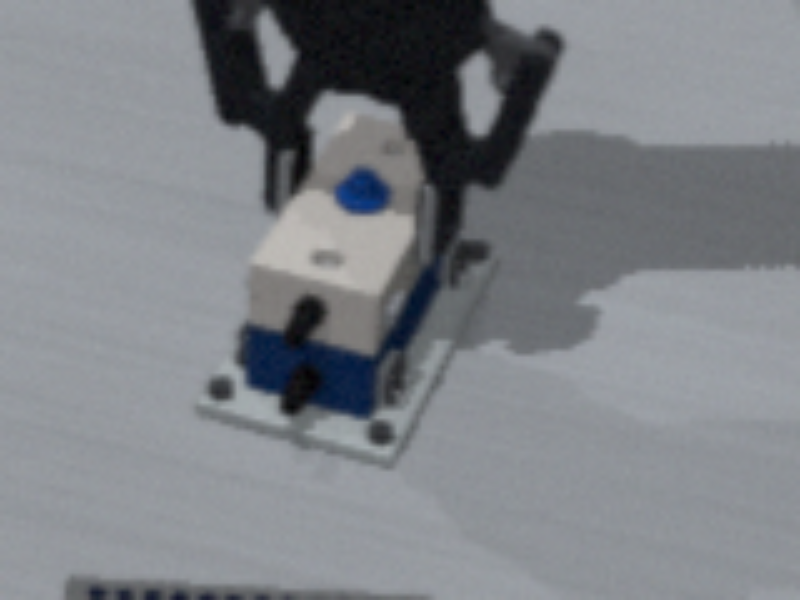

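View pics/w16.png

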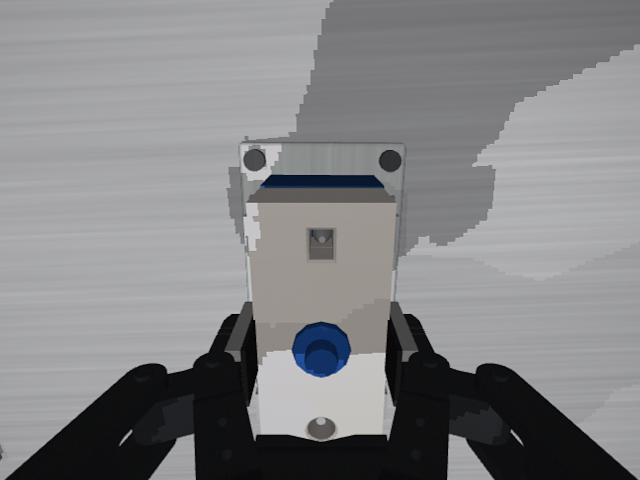

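Both dowel tips show in their holes, at (320,240) and (320,422). The block sits in the jaws exactly as when picked, with the faces meeting, and z stops at 0.047 while the push varies between 15 and 25 N. One last check of the bench from above.

```bash
python3 -c "
from h import *
c=snap('top','t2.png')"; python3 st.py
```

```text
14.62 pos [0.5007 0.0029 0.047 ] qd 0.003 op 0.571 F [-12.4   2.6  18.9] T [ 0.75  3.78 -0.1 ]
fix wx,wy [ 0.0014 -0.0058] yaw -0.0423
```

View pics/t2.png

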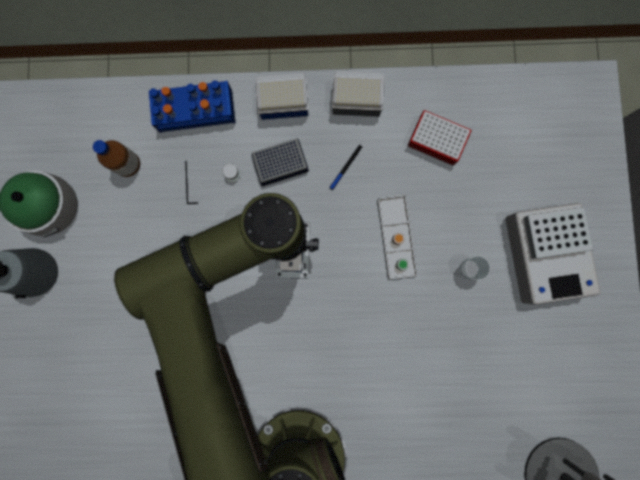

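The orange and green cartridges are still standing at (398,240) and (403,265), and the other bench items are unmoved. Handing in.

```bash
python3 -c "
from rig import manip
print(manip.job_done())"
```

```text
the job is handed in; nothing more can be done
None
```

I handed in the job at 14.6 s with the upper half still gripped and pressed shut on the lower half; `job_done` reports no verdict. The blue cartridge is in the pocket, and the upper half is on both dowels with the hose barbs at the same end.

**Shut:** The arm pushes down with about 19 N. The tool height stopped at 0.047 m and held there while the push varied from 15 to 25 N. That puts the upper half's underside about 40 mm above the bench, so I take the faces as met. I had no direct reading of the spring seat or the gap.

**Alignment:** Both dowel tips were visible in their holes. The tool was tilted about 0.006 rad and everything was at rest.

**Cartridge:** In the wrist camera it was centred in the pocket to well under 1 mm after I let go.

**Bench:** The last top view shows the orange and green cartridges still standing in the bin and the other items where they were.

**Two readings were off:**
- About 12 N of sideways push along x remains against the dowels, with the tool about 1 mm off the measured centre. That is inside the 3 mm limit.
- The wrist camera read about 1.5 mm to one side. I corrected for this using the held cartridge, and the top camera agreed.

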